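# Clamp the field monitor's foot to the riser shelf

## Task

Clamp the small field monitor to its riser shelf with the F-clamp that stands at the shelf's edge: gently slide the free jaw down its bar until its tip rests on the monitor's foot and the jaw tilts and binds there, and let go of it. Then turn the clamp's handle clockwise, about two thirds of a turn in all, until the foot is held tight. Do not force or crush anything, do not shift the monitor and leave everything else alone.

Things in the scene. Friction and masses are not known exactly. Their poses are not given: they have to be found in the camera images.
- riser: fixed aluminium shelf, 170 (x) x 320 (y) x 60 mm high, plate centre at y +60 mm; origin on the table, z up. F-clamp at its -y end: upright bar 22 x 10 mm at x 0, y -118 mm, top at z 165 mm, fixed jaw under the shelf plate. The free jaw's arm points along the riser's +y over the shelf; its handle's axis is upright at x 0, y -33 mm. Place and yaw vary
- jaw: the dark steel free jaw with all it carries (arm, screw, handle). Origin in the bar's centre at half the height of the 34 x 38 x 50 mm head round the bar; axes as the riser's. Slides up and down only: 6 N dry friction against 3.8 N weight, so it stays where left and moves down at about 3 N, damped 15 N per m/s. Starts with its tip 8 to 34 mm above the foot
- clamp_arm: head and arm of the jaw, one rigid piece that tilts with it; origin as the jaw's. Arm 26 mm wide (x), reaching 103 mm (y) from the origin, flat top 24 mm above it (head's top 25 mm). Under it, 85 mm (y) out, hangs the screw with a sprung rubber tip (9 N/mm), 30 to 43 mm below the origin at the start (random, not measured). Over 30 N of finger force on this piece is too much
- tilt (a joint): tilt of the jaw on its bar, rad (noisy): 0 level (it hangs so by its weight), positive with the arm's outer end up. With the tip on the foot, pressing on near the bar tilts the jaw easily to about 0.035; there the head catches the bar and binds: it resists (0.04 to 0.06) and stays so when let go. 12 to 20 N on push_spot binds it well, leaving 4 to 10 N on the foot; 0.06 to 0.08 when tight
- push_spot (a point): point on the flat top of the jaw's arm, 30 mm from the bar's centre towards the handle: a good place to push the jaw down with closed fingertips. The arm top is clear from 6 to 55 mm from the bar's centre; the bar rises up to 46 mm above the arm top when the jaw is down
- handle_grip (a point): centre of the handle's grip on its upright axis, 30 mm above the arm's top: black bar 56 mm long (point x), 14 thick (y), 28 high. Clockwise from above drives the tip down 1.6 mm per rad; the handle keeps its height on the arm. Friction 0.12 N m, stays where left, 14.5 rad travel, 0 to 8 used at the start. With the jaw bound each rad adds about 8 N of clamping force
- monitor: the loose field monitor, 0.7 kg: a grey foot plate 60 mm wide (x), 10 mm thick, lying on the riser, with a 130 by 85 mm screen standing on its far (+y) end, 185 mm from the origin. Origin under the plate, nearly below the clamp's tip; axes about as the riser's. The plate breaks at over 60 N of clamping force; over 25 N holds it tight
- foot_spot (a point): top of the foot plate above the monitor's origin, where the clamp's tip should land (within about 5 mm); 70 mm above the table
- tape: bystander: paper roll of tape, 96 mm across, 30 mm high, lying beside the riser
- battery: bystander: small black battery 36 by 22 by 20 mm on the riser beside the foot
- adapter: bystander: upright steel adapter, 24 mm across, 30 mm high, beside the riser
- converter: bystander: grey box 70 by 110 by 28 mm at the table's back
- mug: bystander: white mug, 85 mm high, at the back right
- driver: bystander: screwdriver lying at the left front
- spray: bystander: white bottle, 140 mm high, at the back left

How it is judged:
By the outcome, as a careful person would: the job done as asked, in the order asked, and still so for the second after the job is handed in, with the robot touching nothing.
It also fails if it takes over 72 s, if anything falls off the work surface, if the arm or the gripper's body presses on something with over 40 N, if the wrist force passes 120 N, or if a joint passes its speed limit or range.

## Robot

A 6-joint arm with a two-finger parallel gripper is mounted at the origin on the work surface. World frame = base frame: x ahead of the robot, y to its left, z up, the work surface at z = 0. Lengths are in m, angles in rad, forces in N, time in s.
With the tool pointing down it reaches from about 0.25 to 0.725 m from the base axis. Payload 4 kg.
Tool frame: the origin (TCP) lies at the very end of the fingers, on their centre line; the grasp point (between the pads) lies 19 mm behind it; z points along the fingers, y is the direction in which the jaws open and shut (so a half turn about z gives the same grasp; the last joint's range is limited). The gripper opens to 85 mm and grips with 20 to 120 N. Pads are 22 mm wide; open, the fingers measure 114 mm over their backs; the gripper's body (76 mm by 85 mm) begins 54 mm behind the grasp point. The pads swing forward as they close: fully open they stand 13 mm farther back than shut.
Start: joints at [-1.331, 0.241, 0.005, 1.335, 0, 1.571], TCP at [0.119, -0.486, 0.231] pointing down, gripper open.
Joint ranges: [-2.72, 2.72], [-1.05, 1.87], [-1.09, 1.28], [-1.99, 2.15], [-1.42, 1.44], [-3.14, 3.14]. Speed limits (rad/s): [2.79, 2.79, 3.14, 3.14, 3.14, 3.14].

## Interface

Orientations are given as a unit quaternion [x, y, z, w].
In Python, from workcell import bot, camera gives the robot as it stands. The module is installed in compiled form; this text tells all that it offers.
- The arm moves only by the tool send_rows, never from a script. Its argument "deltas" is a list of rows, each an object with "grip": the opening, from 0 (shut) to 1 (fully open); "translation": the shift along the tool's x, y, z in m, a list of three; "twist": the turn, a rotation vector about the tool's x, y, z in degrees, a list of three. A call has 1 to 5 rows; each row is the pose to reach, as a shift and turn from the pose measured when the call began, along the tool's axes at that moment; what a row does not reach only later rows make up. A row lasts 1/8 s, in which the tool goes at most 62.5 mm and 10.7 degrees, less where a joint would pass 70% of its speed; a pose out of reach is approached as far as the arm can. A call with a gripper value outside its range is refused whole. The fingers move at their own pace and stop on an object; the grip force is fixed at half the most. Time passes only in rows, so rows that repeat a pose let the fingers close. It gives the time, the measured TCP pose, the force and the opening at its end, in the units of the state.
- bot.get_obs(): the state, without advancing time (a new reading comes with each control period).
- camera(name): name is "scene" or "side" or "wrist"; returns a dict with "color" (384x512x3 uint8, blue, green, red), "intrinsics" (3x3 intrinsics, pixels), "xyz" and "rotation" of the camera in the world. Camera axes: x right, y down, z forward; pixel columns grow to the right and rows downward; lengths in m; the calibration is good to about 2 mm. A picture is of the moment at which its call begins. There is no depth.
- bot.job_done(): hands the job in, once; it reports no verdict.
The state is a dict: "clock": time; "joint_pos": joint angles; "joint_vel": joint speeds; "tau": joint torques, N m; "eef_pos": TCP position; "tool_rot": TCP orientation; "ft_force": force on the tool from outside, world axes, zero at the start; "ft_torque": the same for the moment, N m; "grip_width": finger opening in m.
Only numpy, scipy, OpenCV 4.12 (cv2) and the standard library are available. Lean on these libraries where they do the work, as an engineer would, in place of code of your own. Each camera call takes 0.05 s, during which the arm holds its last target.

## Working session

There is one attempt and no reset: what is moved stays moved. The work goes in short steps, Python scripts to look and compute and a tool call to move; the robot and the scene stay as the last step left them, time stands still between calls to the robot, and variables do not carry over. Pictures are saved under pics/ and viewed, and the job is handed in when it is done.

Besides the shell and the picture viewer there is one more tool, called after "Call:" as name([rows], argument=value, ...), one row to a line, values as JSON. send_rows: Moves the arm, as the interface text tells. Its arguments: {"type":"object","properties":{"deltas":{"type":"array","items":{"type":"object","properties":{"grip":{"type":"number"},"translation":{"type":"array","items":{"type":"number"}},"twist":{"type":"array","items":{"type":"number"}}}}}},"required":["deltas"]}

```bash
mkdir -p pics; python3 - <<'E'
from workcell import bot,camera
import cv2,json,numpy as np
for n in("scene","side","wrist"):
    c=camera(n); cv2.imwrite(f"pics/{n}0.png",c["color"]); print(n,c["intrinsics"],c["xyz"],c["rotation"])
print(bot.get_obs())
E
```

```text
scene [[366.28813413   0.         252.28371996]
 [  0.         366.28813413 192.16733517]
 [  0.           0.           1.        ]] [ 1.25122678 -0.7892847   0.87890474] [ 0.83401838  0.30635275 -0.16389911 -0.42860054]
side [[371.59395626   0.         255.91636409]
 [  0.         371.59395626 190.91781678]
 [  0.           0.           1.        ]] [ 0.26726919 -0.83541477  0.64553572] [ 0.84883158 -0.15547874  0.08321711 -0.4983836 ]
wrist [[265.67970468   0.         256.41093733]
 [  0.         265.67970468 193.87657326]
 [  0.           0.           1.        ]] [ 0.18853064 -0.46906766  0.37233326] [ 0.77918966 -0.61050484 -0.08803851  0.11133977]
{'clock': 0.15, 'joint_pos': array([-1.33099025e+00,  2.41269759e-01,  4.05352587e-03,  1.33519901e+00,
       -8.13268198e-06,  1.57083249e+00]), 'joint_vel': array([-0.00019086, -0.00174524,  0.00508898, -0.00106241, -0.00231141,
       -0.00065909]), 'tau': array([-9.29051675e-04, -3.72634399e+01,  2.52638948e+01,  1.23657694e-02,
       -7.59521981e-05, -2.48617340e-06]), 'eef_pos': array([ 0.11864323, -0.4852366 ,  0.23061013]), 'tool_rot': array([ 9.92822076e-01,  1.19597951e-01, -1.00875611e-04, -8.03156922e-04]), 'ft_force': array([ 0.93919034,  0.0912208 , -1.01861902]), 'ft_torque': array([0.02253371, 0.0043196 , 0.02508046]), 'grip_width': 0.08535369593985002}
```

View pics/scene0.png

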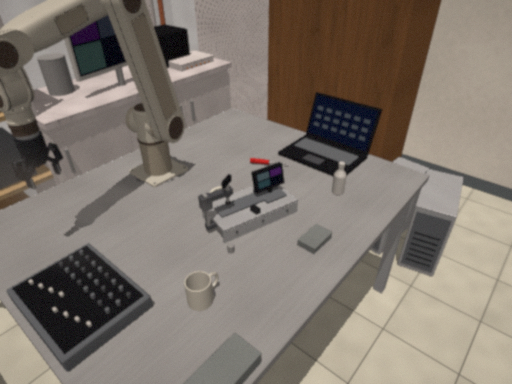

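View pics/side0.png

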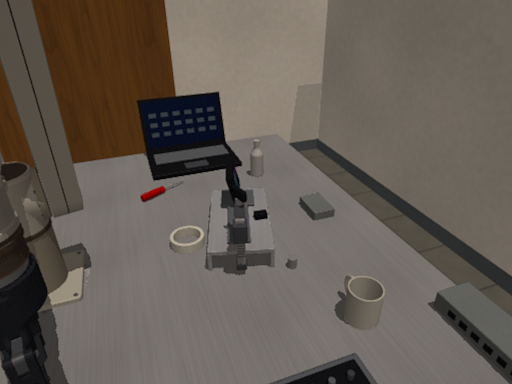

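View pics/wrist0.png

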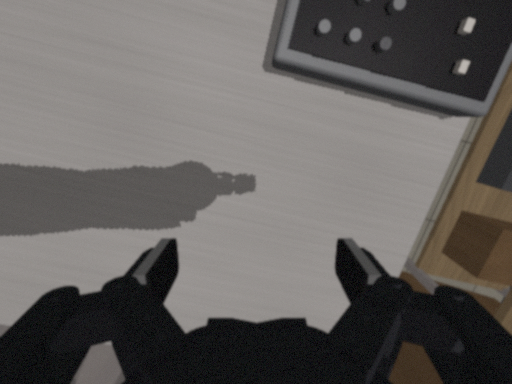

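The clamp and riser are at about (240,220) in the side view and (240,205) in the scene view. I'll zoom in on both.

```bash
python3 - <<'E'
import cv2
a=cv2.imread("pics/side0.png")[150:280,160:320]; cv2.imwrite("pics/side0c.png",cv2.resize(a,None,fx=4.5,fy=4.5,interpolation=cv2.INTER_CUBIC))
a=cv2.imread("pics/scene0.png")[155:260,180:320]; cv2.imwrite("pics/scene0c.png",cv2.resize(a,None,fx=5,fy=5,interpolation=cv2.INTER_CUBIC))
E
```

```text
(no output)
```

View pics/side0c.png

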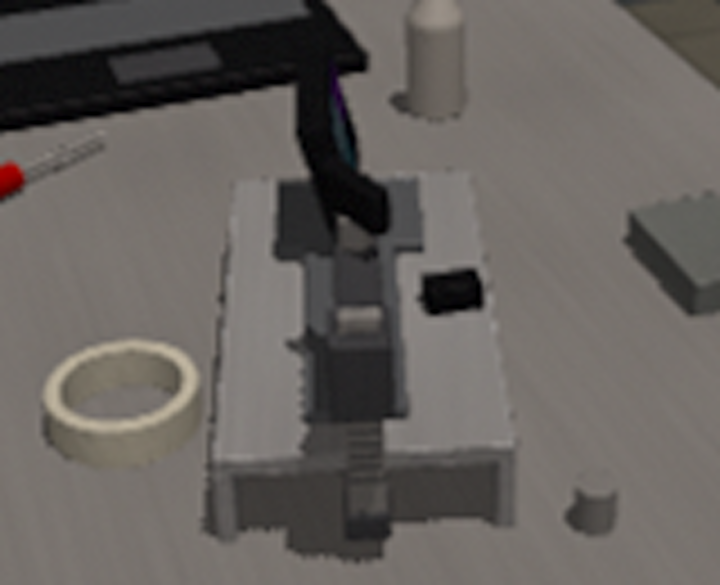

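View pics/scene0c.png

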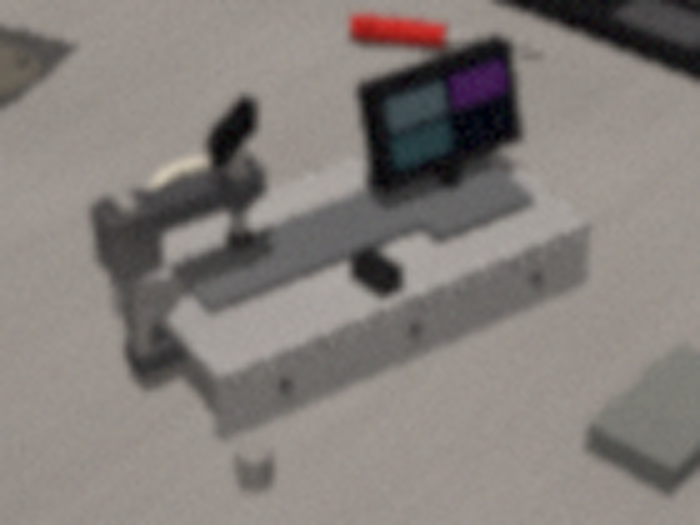

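```bash
cat >h.py <<'E'
import numpy as np
from scipy.spatial.transform import Rotation as R
CAM={"side":(np.array([[371.594,0,255.916],[0,371.594,190.918],[0,0,1]]),[0.26726919,-0.83541477,0.64553572],[0.84883158,-0.15547874,0.08321711,-0.4983836]),
"scene":(np.array([[366.288,0,252.284],[0,366.288,192.167],[0,0,1]]),[1.25122678,-0.7892847,0.87890474],[0.83401838,0.30635275,-0.16389911,-0.42860054])}
def proj(n,P,cam=None):
    K,t,q=cam or CAM[n]
    p=(np.atleast_2d(P)-t)@R.from_quat(q).as_matrix()
    p=p@K.T
    return p[:,:2]/p[:,2:]
def ray(n,uv,z,cam=None):
    K,t,q=cam or CAM[n]
    d=R.from_quat(q).as_matrix()@np.linalg.inv(K)@np.array([uv[0],uv[1],1.])
    return np.array(t)+d*(z-t[2])/d[2]
def w(pose,p):
    p=np.atleast_2d(p); x,y,a=pose
    c,s=np.cos(a),np.sin(a)
    return np.c_[x+c*p[:,0]-s*p[:,1],y+s*p[:,0]+c*p[:,1],p[:,2]]
E
cat > f.py <<'E'
from h import *
from scipy.optimize import least_squares
sd=lambda u,v:((u+.5)/4.5-.5+160,(v+.5)/4.5-.5+150)
sc=lambda u,v:((u+.5)/5-.5+180,(v+.5)/5-.5+155)
obs=[("side",sd(215,462),[-.085,-.1,.06]),("side",sd(515,447),[.085,-.1,.06]),("side",sd(472,176),[.085,.22,.06]),("side",sd(235,180),[-.085,.22,.06]),
("scene",sc(222,376),[.085,-.1,.06]),("scene",sc(590,226),[.085,.22,.06]),
("side",sd(358,318),[0,-.118,.165])]
f=lambda v:np.concatenate([proj(n,w(v,p))[0]-uv for n,uv,p in obs])
r=least_squares(f,[.4,0,0],loss="soft_l1"); print(r.x,np.degrees(r.x[2])); print(f(r.x).reshape(-1,2).round(1))
pose=r.x
print("tip/handle axis xy",w(pose,[0,-.033,.07]),"bar",w(pose,[0,-.118,0]), "push",w(pose,[0,-.088,0]))
E
python3 f.py
```

```text
[ 0.50924116 -0.03101192 -0.29398873] -16.84431355459617
[[-0.7  0. ]
 [ 0.4  0.1]
 [-0.2 -0.9]
 [ 0.3  0.4]
 [-1.   0.4]
 [ 0.3 -0.6]
 [ 0.2 -0.6]]
tip/handle axis xy [[ 0.49967868 -0.06259608  0.07      ]] bar [[ 0.47504805 -0.14394921  0.        ]] push [[ 0.48374121 -0.11523634  0.        ]]
```

Call:
send_rows([
  {"grip": 0, "translation": [0.05, -0.03, -0.04], "twist": [0, 0, -7]},
  {"grip": 0, "translation": [0.1, -0.06, -0.08], "twist": [0, 0, -15]},
  {"grip": 0, "translation": [0.15, -0.09, -0.08], "twist": [0, 0, -23]},
  {"grip": 0, "translation": [0.2, -0.12, -0.08], "twist": [0, 0, -30]},
  {"grip": 0, "translation": [0.25, -0.15, -0.08], "twist": [0, 0, -37]},
])

```text
clock: 0.78
eef_pos: [0.326, -0.2798, 0.311]
tool_rot: [0.903, 0.43, 0.0, -0.0]
ft_force: [1.0, -1.4, -1.0]
grip_width: 0.0002
```

```bash
cat >> h.py <<'E'
POSE=np.array([0.50924116,-0.03101192,-0.29398873])
def state():
    from workcell import bot
    o=bot.get_obs()
    return o
def delta(o,xyz,xyaw):
    """tool-frame translation and rotvec deg to world xyz, tool down with tool x at yaw xyaw (rad)"""
    Rt=R.from_quat(o["tool_rot"])
    tgt=R.from_matrix(np.array([[np.cos(xyaw),np.sin(xyaw),0],[np.sin(xyaw),-np.cos(xyaw),0],[0,0,-1]]))
    return Rt.inv().apply(np.array(xyz)-o["eef_pos"]).round(4),np.degrees((Rt.inv()*tgt).as_rotvec()).round(2)
E
python3 - <<'E'
from h import *
o=state(); print(o["clock"],o["joint_pos"],o["eef_pos"],o["tool_rot"],o["ft_force"],o["ft_torque"])
p=w(POSE,[0,-.088,.31])[0]; print(p,delta(o,p,np.pi/2+POSE[2]))
E
```

```text
0.775 [-7.09852312e-01  7.84842882e-02  1.57683008e-02  1.50855941e+00
  9.28255153e-04  1.54274879e+00] [ 0.32602818 -0.27977541  0.31103497] [ 9.02827522e-01  4.30002550e-01  3.27563164e-04 -4.06810153e-04] [ 1.03832942 -1.42590686 -1.0385025 ] [-0.0792009  -0.01126827 -0.04995259]
[ 0.48374121 -0.11523634  0.31      ] (array([0.2271, 0.0188, 0.0012]), array([-2.000e-02, -6.000e-02, -2.222e+01]))
```

Call:
send_rows([
  {"grip": 0, "translation": [0.057, 0.005, 0], "twist": [0, 0, -5.5]},
  {"grip": 0, "translation": [0.114, 0.009, 0], "twist": [0, 0, -11]},
  {"grip": 0, "translation": [0.17, 0.014, 0], "twist": [0, 0, -17]},
  {"grip": 0, "translation": [0.227, 0.019, 0.001], "twist": [0, 0, -22.2]},
  {"grip": 0, "translation": [0.227, 0.019, 0.001], "twist": [0, 0, -22.2]},
])

```text
clock: 1.4
eef_pos: [0.4856, -0.1125, 0.309]
tool_rot: [0.801, 0.598, 0.0, -0.001]
ft_force: [-0.2, -0.1, -0.3]
grip_width: -0.0001
```

```bash
python3 - <<'E'
from h import *
from workcell import camera
import cv2,pickle
o=state(); print(o["clock"],o["joint_pos"],o["eef_pos"],o["ft_force"])
c=camera("wrist"); pickle.dump(c,open("w1.pkl","wb")); cv2.imwrite("pics/w1.png",c["color"]); print(c["xyz"],c["rotation"])
im=cv2.resize(c["color"],None,fx=1.5,fy=1.5,interpolation=cv2.INTER_CUBIC);cv2.imwrite("pics/w1b.png",im)
for n in("side","scene"):cv2.imwrite(f"pics/{n}1.png",camera(n)["color"])
E
```

```text
1.4 [-2.28710195e-01  2.20155563e-01  1.78806960e-01  1.53101518e+00
  1.61330574e-03  1.63016376e+00] [ 0.48561907 -0.11254126  0.30900828] [-0.16145414 -0.08403604 -0.30290083]
[ 0.50670906 -0.04513786  0.45093668] [ 0.97985732 -0.14116653 -0.02120889  0.13964895]
```

View pics/w1b.png

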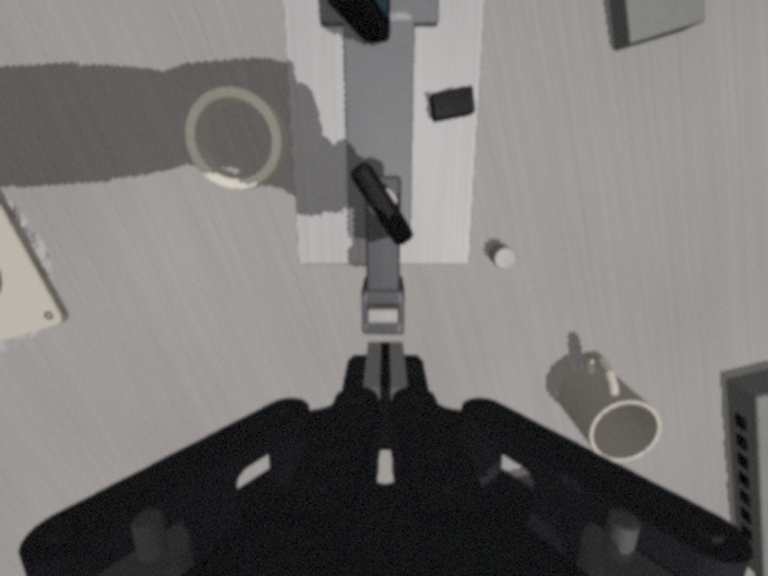

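```bash
python3 - <<'E'
from h import *
import pickle,cv2
from scipy.optimize import least_squares
c=pickle.load(open("w1.pkl","rb")); CAM["wrist"]=(c["intrinsics"],c["xyz"],c["rotation"])
W=lambda u,v:((u+.5)/1.5-.5,(v+.5)/1.5-.5)
print("bar",ray("wrist",W(383,315),.165),w(POSE,[0,-.118,0]))
for u,v in((302,263),(468,263)): print("corner",ray("wrist",W(u,v),.06))
print(w(POSE,[[-.085,-.1,.06],[.085,-.1,.06]]))
for z in(.15,.16,.17,.18,.19,.2):
    a=ray("wrist",W(360,170),z);b=ray("wrist",W(405,238),z); d=b-a
    print(z,(a+b)/2,np.hypot(*d[:2]),np.degrees(np.arctan2(d[1],d[0])))
print(w(POSE,[0,-.033,0]))
# head top corners for h, in scene crop coordinates
for h in(.11,.12,.13,.14,.15):
    p=w(POSE,[[.017,-.137,h+.025],[-.017,-.137,h+.025],[.017,-.099,h+.025],[.017,-.137,h-.025],[.017,-.099,h-.025],[0,-.015,h+.024],[0,-.033,h+.054]])
    s=(proj("scene",p)-[180,155])*5; t=(proj("side",p)-[160,150])*4.5; q=proj("wrist",p)*1.5
    print(h,"scene",s.round().tolist(),"\n side",t.round().tolist(),"\n wrist",q.round().tolist())
E
```

```text
bar [ 0.47586802 -0.14264911  0.165     ] [[ 0.47504805 -0.14394921  0.        ]]
corner [ 0.40236838 -0.10264328  0.06      ]
corner [ 0.56181716 -0.14953286  0.06      ]
[[ 0.39891082 -0.10209086  0.06      ]
 [ 0.56161708 -0.15135212  0.06      ]]
0.15 [ 0.49880111 -0.06488179  0.15      ] 0.05941269318258014 -72.42552356616953
0.16 [ 0.49906389 -0.06422571  0.16      ] 0.057438434265381824 -72.42552356616955
0.17 [ 0.49932667 -0.06356963  0.17      ] 0.055464175348183514 -72.42552356616955
0.18 [ 0.49958945 -0.06291354  0.18      ] 0.05348991643098525 -72.42552356616945
0.19 [ 0.49985222 -0.06225746  0.19      ] 0.051515657513786936 -72.42552356616945
0.2 [ 0.500115   -0.06160138  0.2       ] 0.04954139859658864 -72.42552356616946
[[ 0.49967868 -0.06259608  0.        ]]
0.11 scene [[111.0, 255.0], [89.0, 229.0], [162.0, 236.0], [118.0, 313.0], [167.0, 294.0], [257.0, 186.0], [232.0, 158.0]] 
 side [[393.0, 381.0], [327.0, 384.0], [390.0, 339.0], [395.0, 458.0], [393.0, 414.0], [355.0, 259.0], [354.0, 231.0]] 
 wrist [[402.0, 326.0], [362.0, 325.0], [403.0, 282.0], [400.0, 307.0],
[... 804 characters left out ...]
 [85.0, 194.0], [158.0, 200.0], [114.0, 278.0], [164.0, 259.0], [255.0, 150.0], [230.0, 122.0]] 
 side [[392.0, 333.0], [324.0, 336.0], [389.0, 292.0], [394.0, 412.0], [391.0, 370.0], [353.0, 215.0], [352.0, 184.0]] 
 wrist [[404.0, 340.0], [360.0, 340.0], [405.0, 293.0], [402.0, 318.0], [402.0, 276.0], [383.0, 176.0], [383.0, 206.0]]
0.15 scene [[106.0, 206.0], [83.0, 181.0], [157.0, 188.0], [112.0, 267.0], [163.0, 248.0], [254.0, 138.0], [229.0, 110.0]] 
 side [[391.0, 316.0], [324.0, 319.0], [388.0, 276.0], [394.0, 397.0], [391.0, 354.0], [353.0, 200.0], [351.0, 168.0]] 
 wrist [[405.0, 345.0], [359.0, 345.0], [406.0, 297.0], [402.0, 322.0], [403.0, 279.0], [383.0, 176.0], [383.0, 207.0]]
```

```bash
python3 - <<'E'
from h import *
o=state(); print(o["clock"],o["eef_pos"],o["ft_force"])
print(delta(o,[.4842,-.1146,.172],np.pi/2+POSE[2]))
E
```

```text
1.55 [ 0.48323947 -0.11572276  0.30986481] [-0.4847023   1.51943171 -0.27492909]
(array([0.0013, 0.0008, 0.1379]), array([-0.08, -0.03, -0.04]))
```

Call:
send_rows([
  {"grip": 0, "translation": [0.001, 0.001, 0.04], "twist": [0, 0, 0]},
  {"grip": 0, "translation": [0.001, 0.001, 0.08], "twist": [0, 0, 0]},
  {"grip": 0, "translation": [0.001, 0.001, 0.115], "twist": [0, 0, 0]},
  {"grip": 0, "translation": [0.001, 0.001, 0.134], "twist": [0, 0, 0]},
  {"grip": 0, "translation": [0.001, 0.001, 0.138], "twist": [0, 0, 0]},
])

```text
clock: 2.17
eef_pos: [0.4824, -0.1161, 0.1709]
tool_rot: [0.804, 0.594, -0.001, -0.002]
ft_force: [0.1, 0.1, 0.3]
grip_width: -0.0001
```

```bash
python3 - <<'E'
from h import *
from workcell import camera
import cv2,pickle
o=state(); print(o["clock"],o["eef_pos"],o["ft_force"])
print(delta(o,[.4842,-.1146,.16],np.pi/2+POSE[2]))
a=camera("side")["color"][150:280,160:320]; a=cv2.resize(a,None,fx=2.5,fy=2.5,interpolation=cv2.INTER_CUBIC)
b=camera("scene")["color"][140:245,170:310]; b=cv2.resize(b,(400,325),interpolation=cv2.INTER_CUBIC)
cv2.imwrite("pics/p2.png",np.hstack([a,b]))
cv2.imwrite("pics/w2.png",camera("wrist")["color"])
E
```

```text
2.175 [ 0.4824218  -0.11607366  0.17087403] [0.09575965 0.117929   0.32358733]
(array([0.0019, 0.0013, 0.0109]), array([-0.24, -0.01, -0.21]))
```

View pics/p2.png

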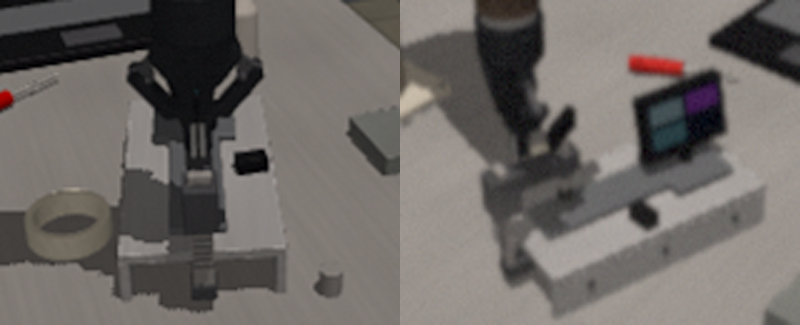

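View pics/w2.png

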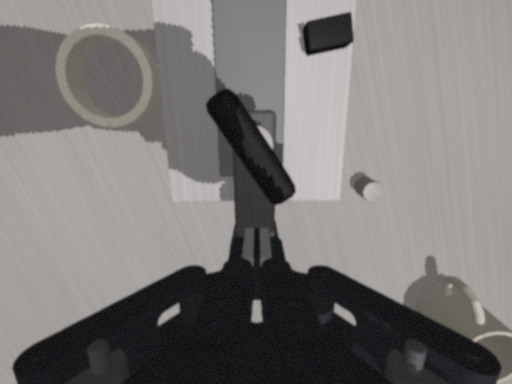

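The fingertips are centred over the arm, between the bar and the handle. Now I'll descend slowly and watch the force.

Call:
send_rows([
  {"grip": 0, "translation": [0.001, 0.001, 0.003], "twist": [0, 0, 0]},
  {"grip": 0, "translation": [0.002, 0.001, 0.006], "twist": [0, 0, 0]},
  {"grip": 0, "translation": [0.002, 0.001, 0.009], "twist": [0, 0, 0]},
  {"grip": 0, "translation": [0.002, 0.001, 0.012], "twist": [0, 0, 0]},
  {"grip": 0, "translation": [0.002, 0.001, 0.014], "twist": [0, 0, 0]},
])

```text
clock: 2.95
eef_pos: [0.4859, -0.1141, 0.1585]
tool_rot: [0.804, 0.595, 0.0, -0.0]
ft_force: [-0.4, -0.1, 0.4]
grip_width: 0.0002
```

Call:
send_rows([
  {"grip": 0, "translation": [0, 0, 0.0015], "twist": [0, 0, 0]},
  {"grip": 0, "translation": [0, 0, 0.003], "twist": [0, 0, 0]},
  {"grip": 0, "translation": [0, 0, 0.0045], "twist": [0, 0, 0]},
  {"grip": 0, "translation": [0, 0, 0.006], "twist": [0, 0, 0]},
])

```text
clock: 3.45
eef_pos: [0.4859, -0.1141, 0.1526]
tool_rot: [0.804, 0.595, 0.0, -0.0]
ft_force: [-1.2, 0.8, 2.3]
grip_width: 0.0002
```

Call:
send_rows([
  {"grip": 0, "translation": [0, 0, 0.0015], "twist": [0, 0, 0]},
  {"grip": 0, "translation": [0, 0, 0.003], "twist": [0, 0, 0]},
  {"grip": 0, "translation": [0, 0, 0.0045], "twist": [0, 0, 0]},
])

```text
clock: 3.82
eef_pos: [0.4859, -0.1141, 0.148]
tool_rot: [0.804, 0.595, 0.0, -0.0]
ft_force: [-1.2, 1.5, 1.7]
grip_width: -0.0002
```

Call:
send_rows([
  {"grip": 0, "translation": [0, 0, 0.0015], "twist": [0, 0, 0]},
  {"grip": 0, "translation": [0, 0, 0.003], "twist": [0, 0, 0]},
  {"grip": 0, "translation": [0, 0, 0.0045], "twist": [0, 0, 0]},
])

```text
clock: 4.2
eef_pos: [0.4859, -0.114, 0.1434]
tool_rot: [0.804, 0.595, 0.0, -0.0]
ft_force: [-0.6, 0.2, 1.9]
grip_width: 0.0
```

Call:
send_rows([
  {"grip": 0, "translation": [0, 0, 0.0015], "twist": [0, 0, 0]},
  {"grip": 0, "translation": [0, 0, 0.003], "twist": [0, 0, 0]},
])

```text
clock: 4.45
eef_pos: [0.4859, -0.1141, 0.1403]
tool_rot: [0.804, 0.595, 0.0, -0.0]
ft_force: [-0.4, 0.8, 2.2]
grip_width: -0.0002
```

Call:
send_rows([
  {"grip": 0, "translation": [0, 0, 0.001], "twist": [0, 0, 0]},
  {"grip": 0, "translation": [0, 0, 0.002], "twist": [0, 0, 0]},
])

```text
clock: 4.7
eef_pos: [0.4859, -0.114, 0.1382]
tool_rot: [0.804, 0.595, 0.0, -0.0]
ft_force: [-0.7, 0.5, 2.2]
grip_width: 0.0002
```

```bash
cat > look.py <<'E'
import sys
from h import *
from workcell import camera
import cv2
t=sys.argv[1]
o=state(); print(o["clock"],o["eef_pos"],o["ft_force"],o["joint_pos"].round(3))
a=camera("side")["color"][175:265,180:290]; a=cv2.resize(a,None,fx=3.6,fy=3.6,interpolation=cv2.INTER_CUBIC)
b=camera("scene")["color"][165:246,190:280]; b=cv2.resize(b,(360,324),interpolation=cv2.INTER_CUBIC)
cv2.imwrite(f"pics/p{t}.png",np.hstack([a,b]))
c=camera("wrist");cv2.imwrite(f"pics/w{t}.png",c["color"])
import pickle;pickle.dump(c,open(f"w{t}.pkl","wb"))
E
python3 look.py 3
```

```text
4.7 [ 0.48590474 -0.11403295  0.13821743] [-0.70182413  0.52198115  2.22813983] [-2.310e-01  3.000e-01 -1.660e-01  1.105e+00  1.000e-03  1.636e+00]
```

View pics/p3.png

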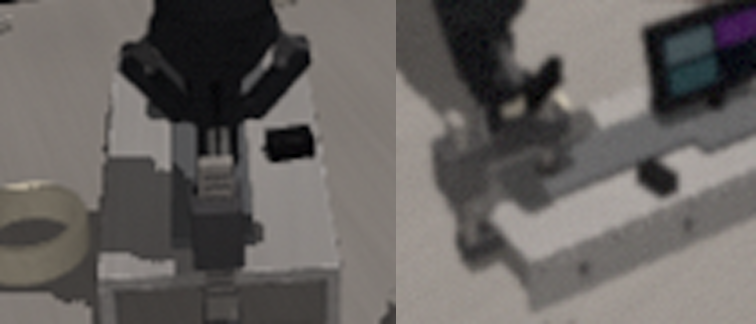

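The jaw slides down with the fingers and the tip is close to the foot. I'll continue in 1 mm steps.

Call:
send_rows([
  {"grip": 0, "translation": [0, 0, 0.001], "twist": [0, 0, 0]},
  {"grip": 0, "translation": [0, 0, 0.002], "twist": [0, 0, 0]},
])

```text
clock: 5.1
eef_pos: [0.4859, -0.114, 0.1361]
tool_rot: [0.804, 0.595, 0.0, -0.0]
ft_force: [0.6, 0.3, 1.3]
grip_width: 0.0002
```

Call:
send_rows([
  {"grip": 0, "translation": [0, 0, 0.001], "twist": [0, 0, 0]},
  {"grip": 0, "translation": [0, 0, 0.002], "twist": [0, 0, 0]},
])

```text
clock: 5.35
eef_pos: [0.486, -0.1142, 0.1347]
tool_rot: [0.804, 0.595, 0.0, 0.0]
ft_force: [-2.8, 0.4, 6.9]
grip_width: 0.0003
```

Call:
send_rows([
  {"grip": 0, "translation": [0, 0, 0.001], "twist": [0, 0, 0]},
])

```text
clock: 5.48
eef_pos: [0.486, -0.1143, 0.1345]
tool_rot: [0.804, 0.595, 0.0, 0.0]
ft_force: [-2.1, 1.5, 8.5]
grip_width: -0.0001
```

Call:
send_rows([
  {"grip": 0, "translation": [0, 0, 0.001], "twist": [0, 0, 0]},
])

```text
clock: 5.6
eef_pos: [0.486, -0.1143, 0.1344]
tool_rot: [0.804, 0.595, 0.001, 0.001]
ft_force: [-4.1, 1.4, 9.1]
grip_width: 0.0001
```

Call:
send_rows([
  {"grip": 0, "translation": [0, 0, 0.0015], "twist": [0, 0, 0]},
  {"grip": 0, "translation": [0, 0, 0.0015], "twist": [0, 0, 0]},
])

```text
clock: 5.85
eef_pos: [0.486, -0.1145, 0.134]
tool_rot: [0.804, 0.595, 0.001, 0.001]
ft_force: [-4.0, 0.0, 8.7]
grip_width: 0.0001
```

```bash
python3 look.py 4
```

```text
5.85 [ 0.4859589  -0.11450576  0.13396615] [-3.99936512e+00  1.11488094e-03  8.69858221e+00] [-0.231  0.302 -0.175  1.091 -0.     1.636]
```

View pics/p4.png

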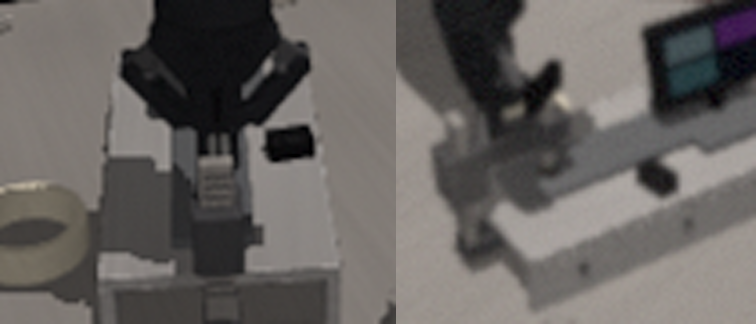

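View pics/w4.png

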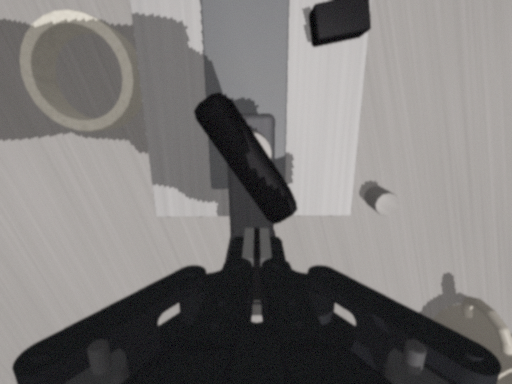

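Call:
send_rows([
  {"grip": 0, "translation": [0, 0, 0.002], "twist": [0, 0, 0]},
  {"grip": 0, "translation": [0, 0, 0.002], "twist": [0, 0, 0]},
])

```text
clock: 6.25
eef_pos: [0.4859, -0.1149, 0.133]
tool_rot: [0.804, 0.595, 0.001, 0.002]
ft_force: [-3.5, -0.4, 8.0]
grip_width: -0.0001
```

Call:
send_rows([
  {"grip": 0, "translation": [0, 0, 0.002], "twist": [0, 0, 0]},
  {"grip": 0, "translation": [0, 0, 0.002], "twist": [0, 0, 0]},
])

```text
clock: 6.5
eef_pos: [0.4859, -0.1152, 0.1321]
tool_rot: [0.804, 0.595, 0.001, 0.002]
ft_force: [-3.1, -0.1, 9.7]
grip_width: -0.0002
```

Call:
send_rows([
  {"grip": 0, "translation": [0, 0, 0.0025], "twist": [0, 0, 0]},
  {"grip": 0, "translation": [0, 0, 0.0025], "twist": [0, 0, 0]},
])

```text
clock: 6.75
eef_pos: [0.486, -0.1154, 0.1314]
tool_rot: [0.804, 0.595, 0.001, 0.003]
ft_force: [-5.0, 1.0, 13.0]
grip_width: 0.0003
```

Call:
send_rows([
  {"grip": 0, "translation": [0, 0, 0.0025], "twist": [0, 0, 0]},
  {"grip": 0, "translation": [0, 0, 0.0025], "twist": [0, 0, 0]},
])

```text
clock: 7.0
eef_pos: [0.486, -0.1154, 0.1311]
tool_rot: [0.804, 0.595, 0.002, 0.003]
ft_force: [-5.5, 1.3, 16.7]
grip_width: -0.0001
```

Call:
send_rows([
  {"grip": 0, "translation": [0, 0, 0.0024], "twist": [0, 0, 0]},
])

```text
clock: 7.12
eef_pos: [0.486, -0.1154, 0.131]
tool_rot: [0.804, 0.595, 0.002, 0.004]
ft_force: [-6.8, 0.5, 18.5]
grip_width: 0.0002
```

Call:
send_rows([
  {"grip": 0, "translation": [0, 0, -0.004], "twist": [0, 0, 0]},
  {"grip": 0, "translation": [0, 0, -0.02], "twist": [0, 0, 0]},
  {"grip": 0, "translation": [0, 0, -0.07], "twist": [0, 0, 0]},
  {"grip": 0, "translation": [0, 0, -0.12], "twist": [0, 0, 0]},
  {"grip": 0, "translation": [0, 0, -0.15], "twist": [0, 0, 0]},
])

```text
clock: 7.75
eef_pos: [0.4856, -0.1151, 0.2834]
tool_rot: [0.804, 0.595, 0.003, 0.005]
ft_force: [-0.1, -0.8, -1.9]
grip_width: 0.0001
```

Call:
send_rows([
  {"grip": 0.5, "translation": [-0.03, 0, 0], "twist": [0, 0, 0]},
  {"grip": 0.5, "translation": [-0.03, 0, 0], "twist": [0, 0, 0]},
])

```text
clock: 8.0
eef_pos: [0.4768, -0.145, 0.2836]
tool_rot: [0.805, 0.594, 0.003, 0.006]
ft_force: [0.3, 0.6, 0.9]
grip_width: 0.0361
```

```bash
python3 look.py 5; python3 - <<'E'
import cv2
a=cv2.imread("pics/w5.png"); cv2.imwrite("pics/w5b.png",cv2.resize(a,None,fx=1.5,fy=1.5,interpolation=cv2.INTER_CUBIC))
E
```

```text
8.0 [ 0.47682128 -0.14496851  0.28361007] [0.28513772 0.5655302  0.8622886 ] [-2.940e-01  2.100e-01  1.010e-01  1.448e+00 -1.000e-03  1.576e+00]
```

View pics/p5.png

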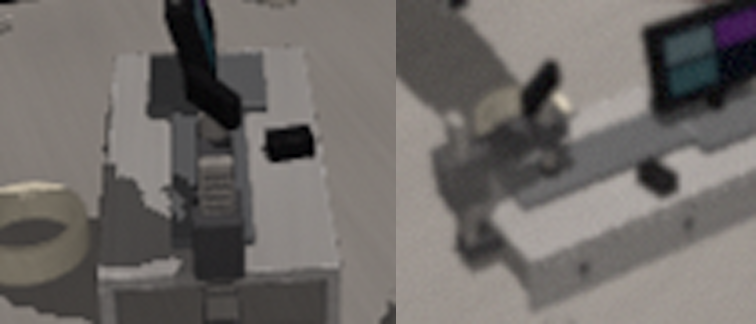

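View pics/w5b.png

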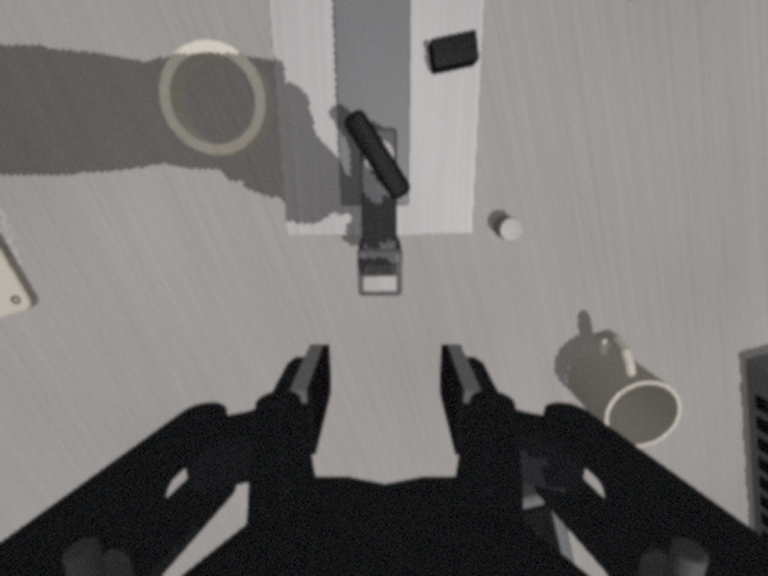

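```bash
python3 - <<'E'
from h import *
import pickle
c=pickle.load(open("w5.pkl","rb")); CAM["wrist"]=(c["intrinsics"],c["xyz"],c["rotation"])
W=lambda u,v:((u+.5)/1.5-.5,(v+.5)/1.5-.5)
print("bar",ray("wrist",W(380,284),.165),w(POSE,[0,-.118,0]))
for u,v in((287,234),(474,234)): print("corner",ray("wrist",W(u,v),.06))
for z in(.172,.178):
    a=ray("wrist",W(353,116),z);b=ray("wrist",W(401,193),z); d=b-a
    print(z,(a+b)/2,np.hypot(*d[:2]),np.degrees(np.arctan2(d[1],d[0])))
print(w(POSE,[[0,-.0364,.178],[0,-.0357,.164]]))
# side view of new jaw
p=w(POSE,[[0,-.0364,.178],[0,-.0357,.164]])
print((proj("side",p)-[180,175])*3.6,(proj("scene",p)-[190,165])*4)
o=state();t=.05;print(o["eef_pos"],o["tool_rot"])
E
```

```text
bar [ 0.47550958 -0.14367342  0.165     ] [[ 0.47504805 -0.14394921  0.        ]]
corner [ 0.39980894 -0.10096541  0.06      ]
corner [ 0.56335371 -0.15115432  0.06      ]
0.172 [ 0.49833135 -0.06499743  0.172     ] 0.05226965688119565 -73.8304267789901
0.178 [ 0.49829272 -0.06525148  0.178     ] 0.05102791170519391 -73.8304267789901
[[ 0.49869345 -0.0658502   0.178     ]
 [ 0.4988963  -0.06518024  0.164     ]]
[[210.59376885  79.96106846]
 [211.30742163  96.73901912]] [[141.64715134  74.54047728]
 [143.22382703  87.76083011]]
[ 0.4766444  -0.143449    0.28267544] [0.80397784 0.59463312 0.00306549 0.0046562 ]
```

```bash
python3 - <<'E'
import cv2
a=cv2.imread("pics/w5.png")[60:210,200:330]; cv2.imwrite("pics/w5c.png",cv2.resize(a,None,fx=4,fy=4,interpolation=cv2.INTER_CUBIC))
E
```

```text
(no output)
```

View pics/w5c.png

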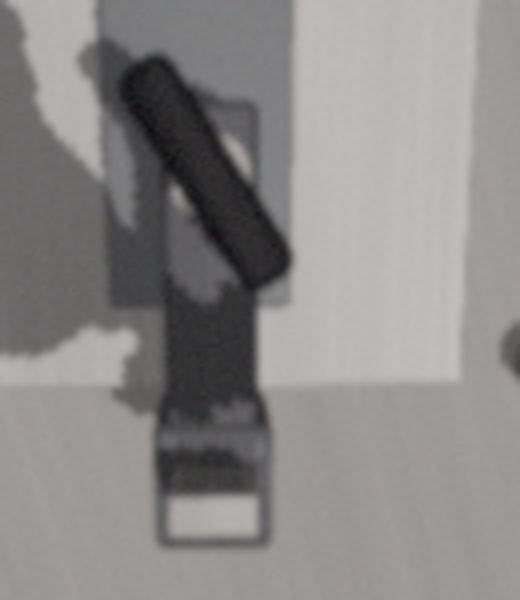

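```bash
cat >> h.py <<'E'
def deltaT(o,riserxyz,yaw,t=.05,raise_=0):
    """tilted tool: axis tilted by t about riser x. yaw(world, rad) of tool x. raise_ along axis"""
    up=w([0,0,POSE[2]],[0,-np.sin(t),np.cos(t)])[0]
    z=-up; x=np.array([np.cos(yaw),np.sin(yaw),0]); x-=z*(x@z); x/=np.linalg.norm(x); y=np.cross(z,x)
    tgt=R.from_matrix(np.c_[x,y,z]); Rt=R.from_quat(o["tool_rot"])
    p=w(POSE,riserxyz)[0]+up*raise_
    return p,Rt.inv().apply(p-o["eef_pos"]).round(4),np.degrees((Rt.inv()*tgt).as_rotvec()).round(2)
E
python3 - <<'E'
from h import *
o=state(); 
print(deltaT(o,[0,-.0349,.148],np.radians(73.2),raise_=.12))
print(deltaT(o,[0,-.0349,.148],np.radians(-73),raise_=.12))
E
```

```text
(array([ 0.4973902 , -0.07015474,  0.26785003]), array([ 0.0762, -0.0018,  0.0148]), array([ 0.64,  2.9 , -0.21]))
(array([ 0.4973902 , -0.07015474,  0.26785003]), array([ 0.0762, -0.0018,  0.0148]), array([  3.95,   0.31, 145.92]))
```

Call:
send_rows([
  {"grip": 0.5, "translation": [0.03, 0, 0.005], "twist": [0, 0, -10]},
  {"grip": 0.5, "translation": [0.06, -0.001, 0.01], "twist": [0, 0, -20]},
  {"grip": 0.5, "translation": [0.076, -0.002, 0.014], "twist": [0, 0, -30]},
  {"grip": 0.5, "translation": [0.076, -0.002, 0.014], "twist": [0, 0, -40]},
  {"grip": 0.5, "translation": [0.076, -0.002, 0.014], "twist": [0, 0, -50]},
])

```text
clock: 8.78
eef_pos: [0.497, -0.069, 0.2677]
tool_rot: [0.474, 0.881, 0.001, 0.005]
ft_force: [0.1, 0.4, 0.1]
grip_width: 0.0425
```

Call:
send_rows([
  {"grip": 0.5, "translation": [0, 0, 0], "twist": [0, 0, -10]},
  {"grip": 0.5, "translation": [0, 0, 0], "twist": [0, 0, -20]},
  {"grip": 0.5, "translation": [0, 0, 0], "twist": [0, 0, -30]},
  {"grip": 0.5, "translation": [0, 0, 0], "twist": [0, 0, -40]},
  {"grip": 0.5, "translation": [0, 0, 0], "twist": [0, 0, -50]},
])

```text
clock: 9.4
eef_pos: [0.4968, -0.0682, 0.2669]
tool_rot: [0.054, 0.999, -0.001, 0.004]
ft_force: [-0.4, -0.4, -1.0]
grip_width: 0.0425
```

Call:
send_rows([
  {"grip": 0.5, "translation": [0, 0, 0], "twist": [0, 0, -10]},
  {"grip": 0.5, "translation": [0, 0, 0], "twist": [0, 0, -20]},
  {"grip": 0.5, "translation": [0, 0, 0], "twist": [0, 0, -30]},
  {"grip": 0.5, "translation": [0, 0, 0], "twist": [0, 0, -40]},
  {"grip": 0.5, "translation": [0, 0, 0], "twist": [0, 0, -50]},
])

```text
clock: 10.02
eef_pos: [0.4966, -0.0674, 0.2662]
tool_rot: [-0.376, 0.927, -0.002, 0.002]
ft_force: [0.2, 0.7, -0.2]
grip_width: 0.0426
```

```bash
python3 - <<'E'
from h import *
o=state(); print(o["clock"],o["joint_pos"],o["eef_pos"])
print(deltaT(o,[0,-.0349,.148],np.radians(-73),raise_=.12))
E
```

```text
10.025 [-0.13387156  0.22582152  0.07623761  1.41502379 -0.00160186 -0.90530836] [ 0.4966321  -0.06737551  0.26616512]
(array([ 0.4973902 , -0.07015474,  0.26785003]), array([ 0.0014, -0.0025, -0.0017]), array([ -0.25,  -3.06, -62.81]))
```

Call:
send_rows([
  {"grip": 0.5, "translation": [0, 0, 0], "twist": [0, 0, -10]},
  {"grip": 0.5, "translation": [0, 0, 0], "twist": [0, 0, -20]},
  {"grip": 0.5, "translation": [0, 0, 0], "twist": [0, 0, -30]},
  {"grip": 0.5, "translation": [0, 0, 0], "twist": [0, 0, -40]},
  {"grip": 0.5, "translation": [0, 0, 0], "twist": [0, 0, -50]},
])

```text
clock: 10.65
eef_pos: [0.4965, -0.0665, 0.2654]
tool_rot: [0.735, -0.678, 0.002, -0.001]
ft_force: [1.6, 0.4, -0.2]
grip_width: 0.0431
```

```bash
python3 - <<'E'
from h import *
o=state(); print(o["clock"],o["joint_pos"],o["eef_pos"])
print(deltaT(o,[0,-.0349,.148],np.radians(-73),raise_=.12))
E
```

```text
10.65 [-1.32424293e-01  2.26605224e-01  7.53359798e-02  1.41475649e+00
 -1.33732169e-03 -1.78334343e+00] [ 0.4964591  -0.06653972  0.26542093]
(array([ 0.4973902 , -0.07015474,  0.26785003]), array([ 0.0037, -0.0006, -0.0024]), array([  1.1 ,  -2.7 , -12.43]))
```

Call:
send_rows([
  {"grip": 0.5, "translation": [0.002, 0, -0.001], "twist": [0.5, -1.3, -6.2]},
  {"grip": 0.5, "translation": [0.0037, -0.0006, -0.0024], "twist": [1.1, -2.7, -12.4]},
  {"grip": 0.5, "translation": [0.0037, -0.0006, -0.0024], "twist": [1.1, -2.7, -12.4]},
])

```text
clock: 11.02
eef_pos: [0.4972, -0.0699, 0.2673]
tool_rot: [0.803, -0.595, -0.009, -0.023]
ft_force: [-0.1, 0.7, 0.1]
grip_width: 0.0427
```

```bash
python3 look.py 6; python3 - <<'E'
from h import *
o=state(); print(o["clock"],o["joint_pos"],o["eef_pos"])
print(deltaT(o,[0,-.0349,.148],np.radians(-73),raise_=.05))
print(deltaT(o,[0,-.0349,.148],np.radians(-73),raise_=0))
E
```

```text
11.025 [ 0.49721943 -0.06992717  0.2672525 ] [-0.08607266  0.69502472  0.10742444] [-0.17   0.228  0.081  1.418  0.05  -2.036]
11.175 [-0.16917845  0.22758024  0.08085297  1.41856748  0.04941535 -2.03586402] [ 0.4972477  -0.06972688  0.26744779]
(array([ 0.49840398, -0.0668063 ,  0.19793751]), array([ 0.0004, -0.0001,  0.0696]), array([ 0.04,  0.01, -0.07]))
(array([ 0.49912811, -0.06441456,  0.148     ]), array([ 5.000e-04, -1.000e-04,  1.196e-01]), array([ 0.04,  0.01, -0.07]))
```

View pics/w6.png

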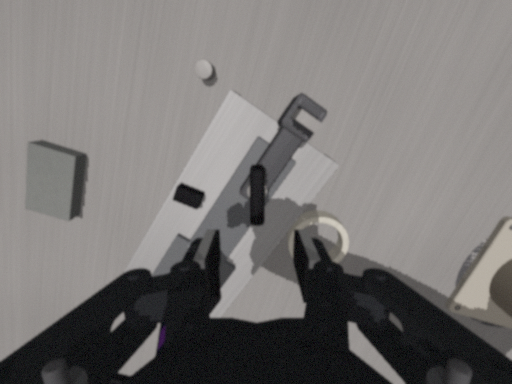

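The handle lies along tool x and is centred between the fingers (x≈258), so I'll descend.

Call:
send_rows([
  {"grip": 0.5, "translation": [0, 0, 0.035], "twist": [0, 0, 0]},
  {"grip": 0.5, "translation": [0, 0, 0.07], "twist": [0, 0, 0]},
  {"grip": 0.5, "translation": [0.0005, 0, 0.1], "twist": [0, 0, 0]},
  {"grip": 0.5, "translation": [0.0005, 0, 0.116], "twist": [0, 0, 0]},
  {"grip": 0.5, "translation": [0.0005, 0, 0.119], "twist": [0, 0, 0]},
])

```text
clock: 11.8
eef_pos: [0.498, -0.064, 0.1472]
tool_rot: [0.803, -0.595, -0.01, -0.023]
ft_force: [-0.3, 0.6, -0.1]
grip_width: 0.0428
```

```bash
python3 look.py 7; python3 - <<'E'
from h import *
o=state()
print(deltaT(o,[0,-.0349,.148],np.radians(-73),raise_=0))
E
```

```text
11.8 [ 0.49797955 -0.06399365  0.14722935] [-0.28948477  0.59449044 -0.1419804 ] [-0.158  0.296 -0.148  1.124  0.049 -2.024]
(array([ 0.49912811, -0.06441456,  0.148     ]), array([-0.    ,  0.0004,  0.0012]), array([-0.01, -0.02, -0.07]))
```

View pics/w7.png

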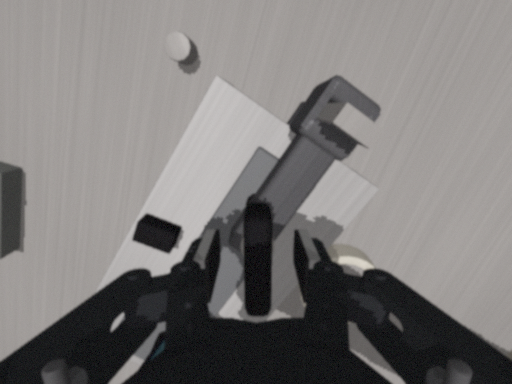

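View pics/p7.png

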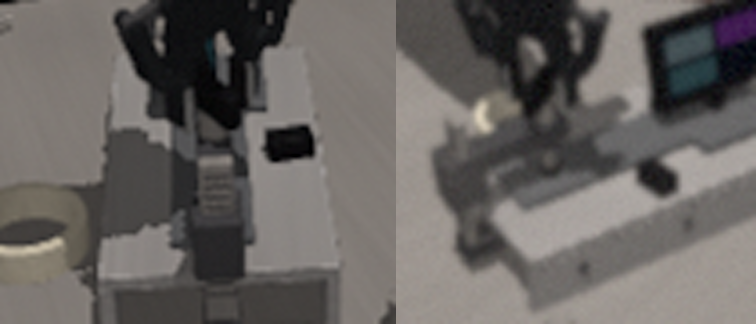

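Call:
send_rows([
  {"grip": 0.2, "translation": [0, 0, 0], "twist": [0, 0, 0]},
  {"grip": 0.1, "translation": [0, 0, 0], "twist": [0, 0, 0]},
  {"grip": 0, "translation": [0, 0, 0], "twist": [0, 0, 0]},
  {"grip": 0, "translation": [0, 0, 0], "twist": [0, 0, 0]},
])

```text
clock: 12.45
eef_pos: [0.4995, -0.0648, 0.1508]
tool_rot: [0.803, -0.595, -0.007, -0.023]
ft_force: [-3.6, -0.0, 6.8]
grip_width: 0.0132
```

```bash
python3 look.py 8
```

```text
12.45 [ 0.4994658  -0.06483533  0.15082015] [-3.58410515 -0.04339886  6.77198128] [-0.158  0.292 -0.144  1.127  0.048 -2.025]
```

View pics/w8.png

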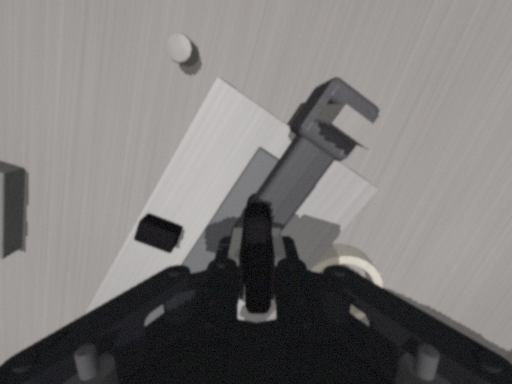

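Call:
send_rows([
  {"grip": 0, "translation": [0, 0, 0], "twist": [0, 0, 4]},
  {"grip": 0, "translation": [0, 0, 0], "twist": [0, 0, 10]},
  {"grip": 0, "translation": [0, 0, 0], "twist": [0, 0, 17]},
  {"grip": 0, "translation": [0, 0, -0.0002], "twist": [0, 0, 24]},
  {"grip": 0, "translation": [0, 0, -0.0002], "twist": [0, 0, 30]},
])

```text
clock: 13.22
eef_pos: [0.4987, -0.0654, 0.1516]
tool_rot: [-0.621, 0.784, 0.013, 0.02]
ft_force: [-3.4, -1.5, 4.1]
grip_width: 0.013
```

```bash
cat > st.py <<'E'
from h import *
o=state(); print(o["clock"],o["joint_pos"].round(3),o["eef_pos"],o["ft_force"].round(1),o["ft_torque"].round(2))
p,d,t=deltaT(o,[0,-.0349,.148],0); 
z=R.from_quat(o["tool_rot"]).apply([0,0,1]); x=R.from_quat(o["tool_rot"]).apply([1,0,0])
print("axis dev",d,"tool z",z.round(3),"want",[ -np.sin(POSE[2])*.05, np.cos(POSE[2])*.05],"yaw",np.degrees(np.arctan2(x[1],x[0])))
E
python3 st.py; python3 look.py 9
```

```text
13.225 [-0.159  0.29  -0.143  1.129  0.047 -1.498] [ 0.49871456 -0.06542199  0.15159183] [-3.4 -1.5  4.1] [-0.31  0.86  0.19]
axis dev [-0.0009 -0.0002  0.0036] tool z [ 0.015  0.045 -0.999] want [np.float64(0.01448860581605415), np.float64(0.047854783475709116)] yaw -103.2545249262498
13.225 [ 0.49871456 -0.06542199  0.15159183] [-3.40104737 -1.47625062  4.07656112] [-0.159  0.29  -0.143  1.129  0.047 -1.498]
```

View pics/w9.png

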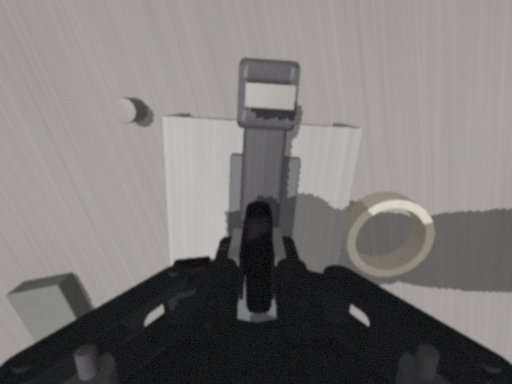

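Call:
send_rows([
  {"grip": 0, "translation": [0, 0, 0], "twist": [0, 0, 8]},
  {"grip": 0, "translation": [0, 0, 0], "twist": [0, 0, 17]},
  {"grip": 0, "translation": [0, 0, 0], "twist": [0, 0, 26]},
  {"grip": 0, "translation": [0, 0, -0.0003], "twist": [0, 0, 35]},
  {"grip": 0, "translation": [0, 0, -0.0003], "twist": [0, 0, 44]},
])

```text
clock: 14.0
eef_pos: [0.4975, -0.0649, 0.1519]
tool_rot: [-0.283, 0.959, 0.021, 0.013]
ft_force: [-5.8, 0.3, 4.5]
grip_width: 0.0124
```

```bash
python3 st.py
```

```text
14.0 [-0.159  0.289 -0.144  1.132  0.048 -0.732] [ 0.49750983 -0.06485511  0.15189195] [-5.8  0.3  4.5] [0.26 1.19 0.22]
axis dev [-0.0015 -0.0006  0.0039] tool z [ 0.013  0.047 -0.999] want [np.float64(0.01448860581605415), np.float64(0.047854783475709116)] yaw -147.19426482134773
```

Call:
send_rows([
  {"grip": 0, "translation": [0, 0, 0], "twist": [0, 0, 8]},
  {"grip": 0, "translation": [0, 0, 0], "twist": [0, 0, 17]},
  {"grip": 0, "translation": [0, 0, 0], "twist": [0, 0, 26]},
  {"grip": 0, "translation": [0, 0, -0.0003], "twist": [0, 0, 35]},
  {"grip": 0, "translation": [0, 0, -0.0003], "twist": [0, 0, 44]},
])

```text
clock: 14.62
eef_pos: [0.497, -0.0636, 0.1524]
tool_rot: [0.098, 0.995, 0.025, 0.004]
ft_force: [-3.4, 3.0, 3.7]
grip_width: 0.0128
```

```bash
python3 st.py; python3 look.py 10
```

```text
14.625 [-0.158  0.289 -0.144  1.134  0.051  0.039] [ 0.49699659 -0.06355836  0.15235177] [-3.4  3.   3.7] [0.75 0.83 0.25]
axis dev [-0.0022 -0.0006  0.0043] tool z [ 0.012  0.05  -0.999] want [np.float64(0.01448860581605415), np.float64(0.047854783475709116)] yaw 168.7028779662902
14.625 [ 0.49699659 -0.06355836  0.15235177] [-3.42932608  3.00047978  3.7255584 ] [-0.158  0.289 -0.144  1.134  0.051  0.039]
```

View pics/w10.png

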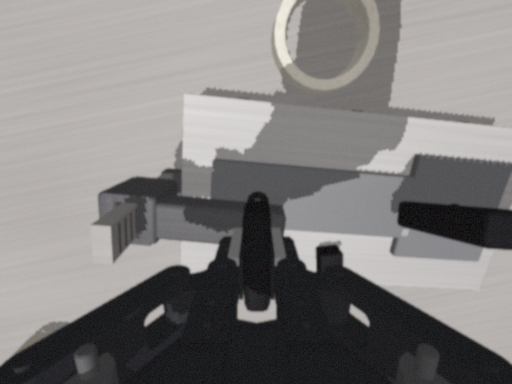

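View pics/p10.png

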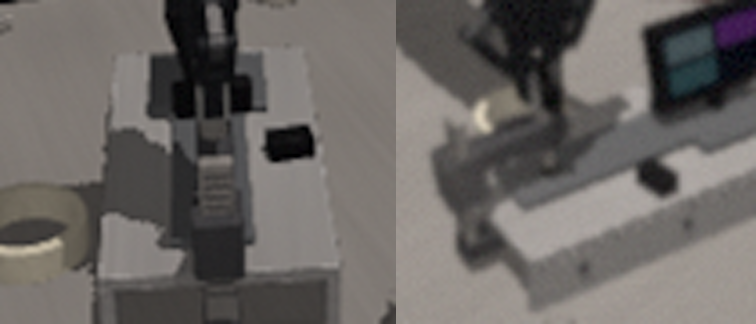

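Call:
send_rows([
  {"grip": 0, "translation": [0, 0, 0], "twist": [0, 0, 8]},
  {"grip": 0, "translation": [0, 0, 0], "twist": [0, 0, 17]},
  {"grip": 0, "translation": [0, 0, 0], "twist": [0, 0, 26]},
  {"grip": 0, "translation": [0, 0, -0.0003], "twist": [0, 0, 35]},
  {"grip": 0, "translation": [0, 0, -0.0003], "twist": [0, 0, 44]},
])

```text
clock: 15.4
eef_pos: [0.4976, -0.0625, 0.1528]
tool_rot: [0.461, 0.887, 0.026, -0.006]
ft_force: [-1.9, 3.0, 1.8]
grip_width: 0.0128
```

```bash
python3 st.py
```

```text
15.4 [-0.157  0.288 -0.143  1.135  0.054  0.801] [ 0.49756224 -0.06245786  0.15278709] [-1.9  3.   1.8] [1.04 0.22 0.25]
axis dev [-0.0027 -0.      0.0047] tool z [ 0.013  0.052 -0.999] want [np.float64(0.01448860581605415), np.float64(0.047854783475709116)] yaw 125.12569672267789
```

Call:
send_rows([
  {"grip": 0, "translation": [0, 0, 0], "twist": [0, 0, 8]},
  {"grip": 0, "translation": [0, 0, 0], "twist": [0, 0, 17]},
  {"grip": 0, "translation": [0, 0, 0], "twist": [0, 0, 26]},
  {"grip": 0, "translation": [0, 0, -0.0003], "twist": [0, 0, 35]},
  {"grip": 0, "translation": [0, 0, -0.0003], "twist": [0, 0, 44]},
])

```text
clock: 16.02
eef_pos: [0.4988, -0.0621, 0.1531]
tool_rot: [0.76, 0.65, 0.023, -0.015]
ft_force: [1.2, 0.0, -0.4]
grip_width: 0.0127
```

```bash
python3 st.py
```

```text
16.025 [-0.157  0.289 -0.142  1.133  0.055  1.57 ] [ 0.49877624 -0.06209323  0.15307663] [ 1.2  0.  -0.4] [ 0.51 -0.22  0.19]
axis dev [-0.0025  0.0007  0.0049] tool z [ 0.016  0.054 -0.998] want [np.float64(0.01448860581605415), np.float64(0.047854783475709116)] yaw 81.08029959071989
```

Call:
send_rows([
  {"grip": 0, "translation": [0, 0, 0], "twist": [0, 0, 8]},
  {"grip": 0, "translation": [0, 0, 0], "twist": [0, 0, 17]},
  {"grip": 0, "translation": [0, 0, 0], "twist": [0, 0, 26]},
  {"grip": 0, "translation": [0, 0, -0.0002], "twist": [0, 0, 34]},
  {"grip": 0, "translation": [0, 0, -0.0002], "twist": [0, 0, 34]},
])

```text
clock: 16.65
eef_pos: [0.4998, -0.0626, 0.1533]
tool_rot: [0.916, 0.401, 0.019, -0.021]
ft_force: [1.3, -2.5, -0.9]
grip_width: 0.0129
```

```bash
python3 st.py; python3 look.py 11
```

```text
16.65 [-0.158  0.289 -0.141  1.132  0.055  2.159] [ 0.49980364 -0.06255012  0.15325498] [ 1.3 -2.5 -0.9] [ 0.11 -0.33  0.  ]
axis dev [-0.0021  0.0009  0.0051] tool z [ 0.018  0.053 -0.998] want [np.float64(0.01448860581605415), np.float64(0.047854783475709116)] yaw 47.25795743089605
16.65 [ 0.49980364 -0.06255012  0.15325498] [ 1.34338348 -2.51799438 -0.92763429] [-0.158  0.289 -0.141  1.132  0.055  2.159]
```

View pics/w11.png

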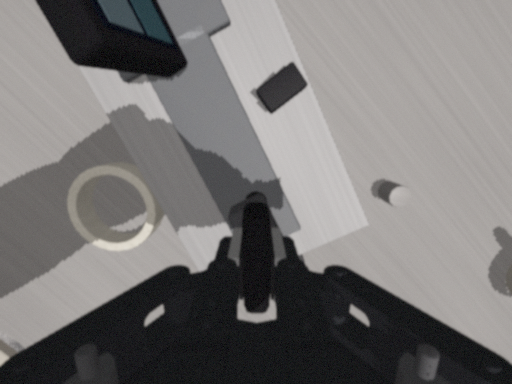

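View pics/p11.png

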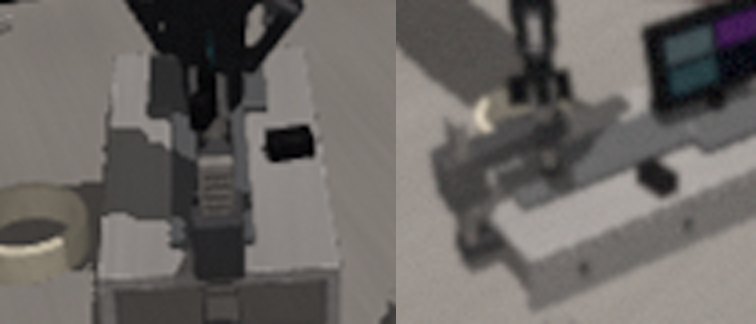

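Call:
send_rows([
  {"grip": 0.2, "translation": [0, 0, 0], "twist": [0, 0, 0]},
  {"grip": 0.4, "translation": [0, 0, 0], "twist": [0, 0, 0]},
  {"grip": 0.5, "translation": [0, 0, 0], "twist": [0, 0, 0]},
  {"grip": 0.5, "translation": [0, 0, 0], "twist": [0, 0, 0]},
])

```text
clock: 17.3
eef_pos: [0.4994, -0.0623, 0.1531]
tool_rot: [0.916, 0.401, 0.018, -0.021]
ft_force: [0.1, 0.9, 0.2]
grip_width: 0.0428
```

```bash
python3 look.py 12
```

```text
17.3 [ 0.49940817 -0.06227785  0.1530678 ] [0.07301281 0.94638159 0.17209129] [-0.157  0.289 -0.141  1.132  0.055  2.16 ]
```

View pics/w12.png

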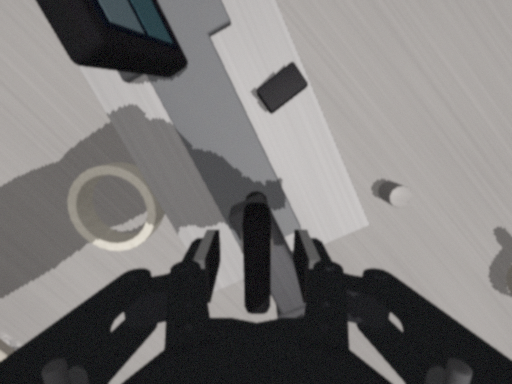

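The handle is free and centred between the fingers. I'll lift off and look from above.

Call:
send_rows([
  {"grip": 0.5, "translation": [0, 0, -0.015], "twist": [0, 0, 0]},
  {"grip": 0.5, "translation": [0, 0, -0.05], "twist": [0, 0, 0]},
  {"grip": 0.5, "translation": [0, 0, -0.09], "twist": [0, 0, 0]},
  {"grip": 0.5, "translation": [0, 0, -0.13], "twist": [0, 0, 0]},
  {"grip": 0.5, "translation": [0, 0, -0.14], "twist": [0, 0, 0]},
])

```text
clock: 18.08
eef_pos: [0.4987, -0.0702, 0.2971]
tool_rot: [0.916, 0.401, 0.021, -0.019]
ft_force: [0.1, -0.7, -0.5]
grip_width: 0.0429
```

Call:
send_rows([
  {"grip": 0.5, "translation": [-0.05, 0.05, 0], "twist": [0, 0, 0]},
  {"grip": 0.5, "translation": [-0.09, 0.09, 0], "twist": [0, 0, 0]},
  {"grip": 0.5, "translation": [-0.09, 0.09, 0], "twist": [0, 0, 0]},
])

```text
clock: 18.45
eef_pos: [0.503, -0.2008, 0.2893]
tool_rot: [0.917, 0.398, 0.021, -0.019]
ft_force: [-0.3, 0.4, -0.6]
grip_width: 0.0429
```

```bash
python3 look.py 13
```

```text
18.45 [ 0.50300773 -0.20078284  0.28929068] [-0.25442052  0.39963187 -0.60193594] [-0.411  0.31   0.246  1.508  0.056  1.911]
```

View pics/p13.png

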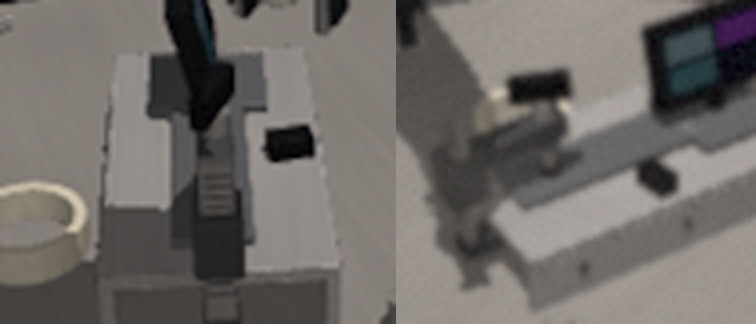

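View pics/w13.png

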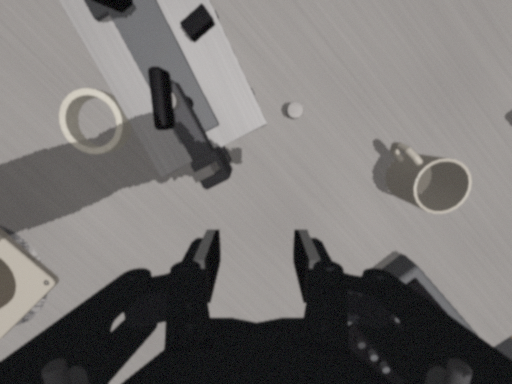

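```bash
python3 - <<'E'
import cv2,numpy as np
from workcell import bot,camera
for n in("scene","side"):
    a=cv2.imread(f"pics/{n}0.png").astype(np.float32); b=camera(n)["color"].astype(np.float32)
    s=(slice(160,195),slice(250,290)) if n=="scene" else (slice(165,200),slice(222,244))
    print(n,"monitor shift px",cv2.phaseCorrelate(cv2.cvtColor(a[s],6),cv2.cvtColor(b[s],6)))
bot.job_done()
E
```

```text
scene monitor shift px ((0.040078679804455675, 0.08532582094168717), 0.9448687930901846)
side monitor shift px ((-0.1795931147963845, -0.07137732344564895), 0.7720832206584789)
the job is handed in; nothing more can be done
```

The clamp is on and I have handed the job in, at about 18.6 s on the clock. I could not directly measure how tight it is.

- **Jaw:** I slid it down with closed fingertips at about 2 N until the tip touched the foot. I pressed on to about 18 N at the push spot to bind it, then let go, and pictures showed it stayed put.
- **Handle:** I gripped it once and turned it 240° clockwise (4.18 rad). The handle turned with the gripper without visible slip. From the figures given, I expect roughly 37 to 43 N on the foot.
- **Final checks:** The monitor shifted less than 0.2 px in either camera view, and the battery, tape and adapter looked unmoved. The gripper was clear of everything at hand-in, and the force it read was near zero.
- **Not confirmed:** The tilt and clamping force cannot be read directly. The signs of tightness are the bind force, the angle turned and a handle rise of about 2 mm during turning. While I gripped and turned the handle, side loads on the tool reached about 6 N.

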